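# Size a loose finial's tenon on the ring gauge

## Robot

A 6-joint arm with a two-finger parallel gripper is mounted at the origin on the work surface. World frame = base frame: x ahead of the robot, y to its left, z up, the work surface at z = 0. Lengths are in m, angles in degrees, forces in N, time in s.
With the tool pointing down it reaches from about 0.3 to 0.75 m from the base axis. Payload 8.5 kg.
Tool frame: the origin (TCP) lies midway between the tips of the shut fingers; the grasp point (between the pads) lies 19 mm behind it; z points along the fingers, y is the direction in which the jaws open and shut (so a half turn about z gives the same grasp; the last joint's range is limited). The gripper opens to 85 mm and grips with 20 to 120 N. Pads are 22 mm wide; open, the fingers measure 114 mm over their backs; the gripper's body (76 mm by 85 mm) begins 54 mm behind the grasp point. The pads swing forward as they close: fully open they stand 13 mm farther back than shut.
Start: joints at [-89.399, 21.807, 74.336, -0, 83.858, -12.336], TCP at [0.123, -0.536, 0.231] pointing down, gripper open.
Joint ranges: [-178.18, 178.18], [-50.72, 133.34], [12.68, 142.11], [-81.47, 261.47], [9.98, 163.14], [-165.26, 165.26]. Speed limits (degrees/s): [136.94, 136.94, 180, 180, 180, 180].

## Interface

Orientations are given as a 3x3 rotation matrix whose columns are the frame's x, y, z axes.
In Python, from rig import env, eyes, close_job gives the robot as it stands.
- The arm moves only by the tool jog_arm, never from a script. Its argument "deltas" is one flat list of numbers, 7 for each row, row after row: the shift along the tool's x, y, z in units of 0.75 m (1.0 is 0.75 m), then the turn, a rotation vector about the tool's x, y, z in units of 180 degrees (1.0 is 180 degrees), then the gripper command: -1 is fully open, 1 is shut, values between are in proportion. In form: [dx, dy, dz, ax, ay, az, fingers, dx, dy, dz, ax, ay, az, fingers, ...]. A call has 1 to 12 rows; each row is the pose to reach, as a shift and turn from the pose commanded when the call began, along the tool's axes at that moment, turning the shorter way round; what a row does not reach only later rows make up. A row lasts 1/12 s, in which the tool goes at most 41.7 mm and 7.16 degrees, less where a joint would pass 70% of its speed; a pose out of reach is approached as far as the arm can. A call with a number of a shift or a turn outside -1 to 1 is refused whole. A call with a gripper value outside its range is refused whole. The fingers move at their own pace and stop on an object; "grip_force" is the grip in N (left out, the last holds). Time passes only in rows, so rows that repeat a pose let the fingers close. It gives the time, the measured TCP pose, the force and the opening at its end, in the units of the state.
- env.observe(): the state, without advancing time (a new reading comes with each control period).
- eyes.get_image(name): name is "scene" or "top" or "wrist"; returns the picture (400x640x3 uint8, red, green, blue); there is no depth.
- eyes.camera_params(name): a dict with "intrinsics" (3x3 intrinsics, pixels), "R" (3x3) and "t" (3): a world point X has camera coordinates R X + t; the wrist camera has in their place "mount" (4x4, takes a point from camera to tool coordinates, whose origin is the TCP and whose axes are the flange's). Camera axes: x right, y down, z forward; pixel columns grow to the right and rows downward; lengths in m; the calibration is good to about 2 mm. A picture is of the moment at which its call begins: read the wrist's pose just before it. camera_params takes no time and is no camera call.
- close_job(): hands the job in, once; it reports no verdict.
The state is a dict: "time_s": time; "q": joint angles; "qvel": joint speeds; "joint_efforts": joint torques, N m; "position": TCP position; "tool_rot": TCP orientation; "ft_force": force on the tool from outside, world axes, zero at the start; "wrist_torque": the same for the moment, N m; "grip_width": finger opening in m.
Only numpy, scipy, OpenCV 4.12 (cv2) and the standard library are available. Lean on these libraries where they do the work, as an engineer would, in place of code of your own. Each camera call takes 0.05 s, during which the arm holds its last target.

## Task

Size the tenon of the finial that stands alone in the single-hole block: starting with the largest ring of the gauge, pass the tenon right through ring after ring in order of size until a ring stops it, feeling for that stop with light pressure and never forcing it. Then leave the finial standing upright in the last ring that let it through, its collar resting down on the ring. Leave the other two finials, the jade disc, the goblet and the box alone.

Things in the scene. Friction and masses are not known exactly. Their poses are not given: they have to be found in the camera images.
- finial_p: turned dark wood finial, 60 g, 91 mm tall, upright; origin at its tenon's lower end, z up. From below: round tenon 0 to 24 mm, end chamfered 1.3 mm; collar 3.5 mm wider than the tenon, 24 to 32 mm; base disc 42 mm across, 32 to 37 mm; straight grip 32 mm across, 38 to 73 mm; bead and acorn, 36 mm across, above. The three look alike, but one tenon is 25, one 21, one 17 mm across; not marked which.
- finial_q: another finial, as described for finial_p. A few newtons are enough to feel a ring stop it; knocks or pressure over 20 N bruise the wood.
- finial_r: another finial, as described for finial_p. A few newtons are enough to feel a ring stop it; knocks or pressure over 20 N bruise the wood.
- gauge: ring gauge, fixed: hardwood bar 256 x 58 mm, top 57 mm above the table, on two end feet, with five steel rings let into it in a row along its x axis, 46 mm apart, from ring1 (bore 30 mm) at its -x end to ring5 (bore 14 mm) at its +x end; 44 mm of clear space below the rings. Origin on the table under the bar's middle, z up.
- ring1: steel ring 1 of the gauge, bore 30 mm, 44 mm outside, 16 mm deep; origin at the centre of its top face, 60 mm above the table; its sharp-edged bore runs straight down, open below. The largest; every tenon passes it.
- ring2: steel ring 2 of the gauge, bore 26 mm, 40 mm outside, 16 mm deep; origin at the centre of its top face, 60 mm above the table; its sharp-edged bore runs straight down, open below. A 25 mm tenon fits with 1 mm to spare and its collar, 28.5 mm, rests on the ring; the collar of a thinner tenon drops through.
- ring3: steel ring 3 of the gauge, bore 22 mm, 36 mm outside, 16 mm deep; origin at the centre of its top face, 60 mm above the table; its sharp-edged bore runs straight down, open below. A 21 mm tenon fits with 1 mm to spare and its collar, 24.5 mm, rests on the ring; the collar of a thinner tenon drops through.
- ring4: steel ring 4 of the gauge, bore 18 mm, 32 mm outside, 16 mm deep; origin at the centre of its top face, 60 mm above the table; its sharp-edged bore runs straight down, open below. A 17 mm tenon fits with 1 mm to spare and its collar, 20.5 mm, rests on the ring; the collar of a thinner tenon drops through.
- ring5: steel ring 5 of the gauge, bore 14 mm, 28 mm outside, 16 mm deep; origin at the centre of its top face, 60 mm above the table; its sharp-edged bore runs straight down, open below. The smallest; no tenon enters it.
- single_block: fixed pale plywood block 80 x 80 x 45 mm high with one hole 32 mm wide and 36 mm deep in the middle; the finial to be sized stands in it, tenon and collar down in the hole, base disc on the block's top. Origin at the centre of its underside.
- double_block: fixed pale plywood block 150 (its x) x 70 x 45 mm high with two such holes 74 mm apart along its x; the two other finials stand in it. Origin at the centre of its underside.
- jade_disc: bystander, loose: carved jade-coloured disc 150 mm across, leaning on a small black easel, about 165 mm high; origin on the table under the easel's middle.
- goblet: bystander, loose: brass goblet 70 mm high, 52 mm across; origin at the centre of its foot.
- wood_box: bystander, loose: closed wooden box 94 x 124 x 50 mm high; origin at the centre of its underside.
Things that resemble listed ones, but are neither listed nor needed, are in the scene too. Leave any pink look-alike of the single_block alone.

How it is judged:
By the outcome, as a careful person would: the job done as asked, in the order asked, and still so for the second after the job is handed in, with the robot touching nothing.
It also fails if it takes over 72 s, if anything falls off the work surface, if the arm or the gripper's body presses on something with over 40 N, if the wrist force passes 120 N, or if a joint passes its speed limit or range.

## Working session

There is one attempt and no reset: what is moved stays moved. The work goes in short steps, Python scripts to look and compute and a tool call to move; the robot and the scene stay as the last step left them, time stands still between calls to the robot, and variables do not carry over. Pictures are saved under pics/ and viewed, and the job is handed in when it is done.

Besides the shell and the picture viewer there is one more tool, called as name(argument=value, ...) on one line, values as JSON. jog_arm: Moves the arm, as the interface text tells. Its arguments: {"type":"object","properties":{"deltas":{"type":"array"},"grip_force":{"type":"number"}},"required":["deltas"]}

```bash
ls; mkdir -p pics; cat > h.py <<'E'
from rig import env, eyes, close_job
import numpy as np, cv2
np.set_printoptions(precision=4,suppress=True)
def snap(n,f):
    s=env.observe(); im=eyes.get_image(n); cv2.imwrite('pics/'+f+'.png',im[:,:,::-1]); return s,im
def cam(n,s=None):
    p=eyes.camera_params(n); K=np.array(p['intrinsics'])
    if 'R' in p: return K,np.array(p['R']),np.array(p['t'])
    M=np.array(p['mount']); T=np.eye(4); T[:3,:3]=s['tool_rot']; T[:3,3]=s['position']
    W=np.linalg.inv(T@M); return K,W[:3,:3],W[:3,3]
def ray(c,u,v,z):
    K,R,t=c; d=R.T@np.linalg.inv(K)@np.array([u,v,1.]); o=-R.T@t
    return o+d*(z-o[2])/d[2]
def proj(c,X):
    K,R,t=c; p=K@(R@np.array(X)+t); return p[:2]/p[2]
E
python3 - <<'E'
from h import *
print(env.observe())
for n in ['scene','top','wrist']:
    s,_=snap(n,n+'0')
    c=cam(n,s); print(n,c[0],-c[1].T@c[2],c[1])
E
```

```text
pics
{'time_s': 0.0, 'q': array([-89.3976,  21.8401,  74.3861,   0.0007,  83.8564, -12.3355]), 'qvel': array([ 0.1109,  0.0051,  0.0723, -0.0191, -0.0203,  0.0174]), 'joint_efforts': array([  0.0001, -44.846 , -23.1279,  -0.0002,   0.0049,   0.    ]), 'position': array([ 0.1231, -0.5357,  0.2307]), 'tool_rot': array([[ 0.9746,  0.2239, -0.    ],
       [ 0.2239, -0.9746,  0.0014],
       [ 0.0003, -0.0014, -1.    ]]), 'ft_force': array([ 0.3789, -0.2278,  0.4733]), 'wrist_torque': array([ 0.017 ,  0.0541, -0.0214]), 'grip_width': 0.08545888114097334}
scene [[415.887    0.     322.7918]
 [  0.     415.887  206.3466]
 [  0.       0.       1.    ]] [ 1.1779 -0.4737  1.312 ] [[ 0.5685  0.8226  0.0063]
 [ 0.6852 -0.4693 -0.5571]
 [-0.4553  0.321  -0.8305]]
top [[435.4193   0.     321.3771]
 [  0.     435.4193 198.4567]
 [  0.       0.       1.    ]] [ 0.273  -0.0035  1.3287] [[ 0.0187 -0.9998  0.0024]
 [-0.9859 -0.0188 -0.1665]
 [ 0.1666  0.0007 -0.986 ]]
wrist [[285.4569   0.     320.0424]
 [  0.     285.4569 201.9765]
 [  0.       0.       1.    ]] [ 0.1943 -0.5193  0.3741] [[ 0.2249 -0.9744 -0.0009]
 [-0.9342 -0.2159  0.284 ]
 [-0.2769 -0.063  -0.9588]]
```

View pics/scene0.png

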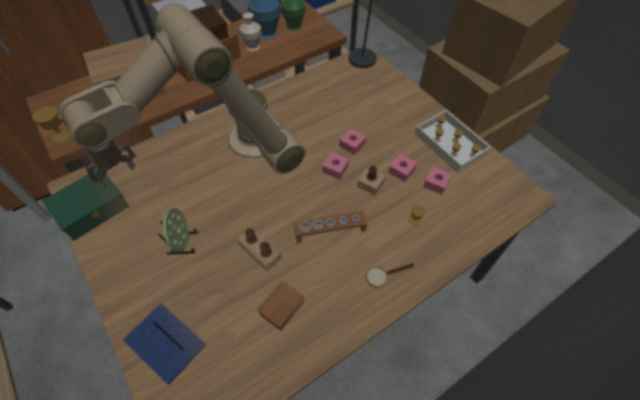

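View pics/top0.png

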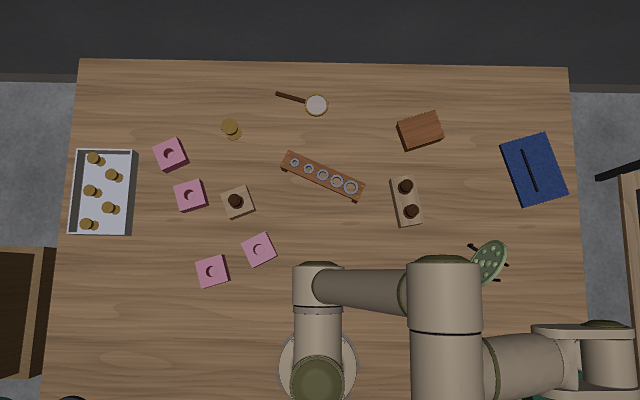

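View pics/wrist0.png

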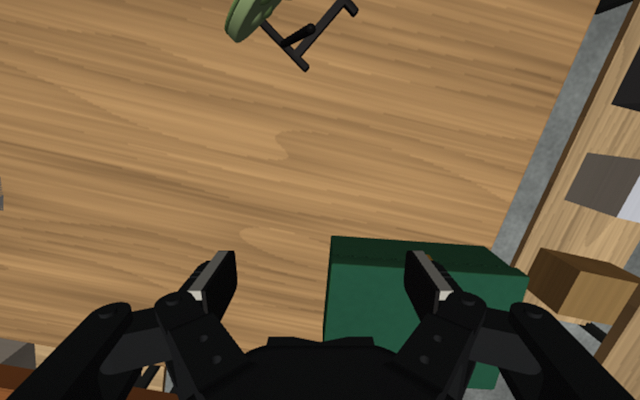

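The top view shows one finial in a pale block at (237,201) and two in the pale double block at (406,200). The four pink empty blocks are decoys. The gauge runs from its big ring at (351,187) to its small ring at (295,162). The pale block with a single dark finial is the one meant. I'll enlarge it to confirm and measure.

```bash
python3 - <<'E'
from h import *
im=cv2.imread('pics/top0.png')
a=cv2.resize(im[140:230,200:420],None,fx=3.6,fy=3.6,interpolation=cv2.INTER_CUBIC); cv2.imwrite('pics/crop0.png',a)
c=cam('top')
hsv=cv2.cvtColor(im,cv2.COLOR_BGR2HSV)
# rings: grey pixels in gauge
g=((hsv[...,1]<60)&(hsv[...,2]>70)).astype(np.uint8); m=np.zeros_like(g); m[145:205,278:370]=1
cs,_=cv2.findContours(g*m,cv2.RETR_EXTERNAL,cv2.CHAIN_APPROX_NONE)
for k in cs:
    if len(k)>=8:
        (u,v),ax,_=cv2.fitEllipse(k); print('ring',u,v,ax,ray(c,u,v,.06))
# blocks
for n,(x0,x1,y0,y1) in dict(single=(215,262,180,225),double=(382,430,170,232)).items():
    p=hsv[y0:y1,x0:x1]; print(n, p[20,5],p[5,5])
for uv in [(236,201),(405,186),(411,212)]: print(hsv[uv[1],uv[0]])
E
```

```text
ring 350.4124755859375 187.0264129638672 (13.640531539916992, 13.862849235534668) [ 0.5233 -0.0881  0.06  ]
ring 336.14453125 180.72557067871094 (12.110384941101074, 12.406412124633789) [ 0.5416 -0.0455  0.06  ]
ring 322.3076171875 174.51670837402344 (11.152579307556152, 11.286572456359863) [ 0.5597 -0.004   0.06  ]
ring 308.3072814941406 168.29905700683594 (9.459370613098145, 9.846945762634277) [0.578  0.0382 0.06  ]
ring 294.188720703125 162.0 (8.236905097961426, 8.270912170410156) [0.5965 0.081  0.06  ]
single [ 15  93 123] [ 15  92 122]
double [ 14  92 122] [ 15  92 125]
[ 11 159  56]
[ 11 147  52]
[ 12 149  60]
```

View pics/crop0.png

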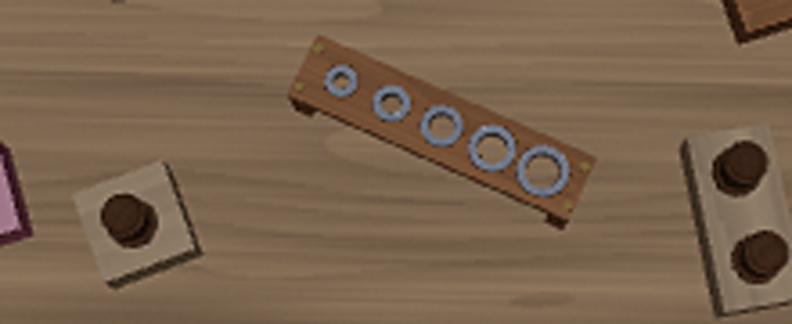

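The crop confirms it. The pale block has a single dark finial at (235,201), and the only other finials are the pair in the double block. The ring pixels convert to a 46 mm spacing with the gauge axis at about 66.6°. Next I'll work out the approach move.

```bash
cat >> h.py <<'E'
from scipy.spatial.transform import Rotation as Ro
def Rdown(psi):
    p=np.radians(psi); x=np.array([np.cos(p),np.sin(p),0]); z=np.array([0,0,-1.]); return np.c_[x,np.cross(z,x),z]
def delta(P,psi=None,P0=None,R0=None):
    s=env.observe(); R0=np.array(s['tool_rot']) if R0 is None else R0; P0=np.array(s['position']) if P0 is None else P0
    d=R0.T@(np.array(P)-P0)/.75
    a=np.zeros(3) if psi is None else Ro.from_matrix(R0.T@Rdown(psi)).as_rotvec()/np.pi
    return np.r_[d,a]
E
python3 - <<'E'
from h import *
c=cam('top')
print(ray(c,238,201.4,.045), ray(c,235.5,201,.09))
print(delta([.30,-.22,.25],40)); print(delta([.43,.2,.25],66.6))
E
```

```text
[0.4762 0.2461 0.045 ] [0.4701 0.2447 0.09  ]
[ 0.3241 -0.3576 -0.0251 -0.0003 -0.0001 -0.1503]
[ 0.6185 -0.8646 -0.0245 -0.0003 -0.0002 -0.2981]
```

jog_arm(deltas=[0.324,-0.358,-0.025,0,0,-0.15,-1,0.324,-0.358,-0.025,0,0,-0.15,-1,0.324,-0.358,-0.025,0,0,-0.15,-1,0.324,-0.358,-0.025,0,0,-0.15,-1,0.324,-0.358,-0.025,0,0,-0.15,-1,0.324,-0.358,-0.025,0,0,-0.15,-1,0.324,-0.358,-0.025,0,0,-0.15,-1,0.69,-0.911,0,0,0,-0.298,-1,0.69,-0.911,0,0,0,-0.298,-1,0.69,-0.911,0,0,0,-0.298,-1,0.69,-0.911,0,0,0,-0.298,-1,0.69,-0.911,0,0,0,-0.298,-1])

```text
time_s: 1.15
position: [0.3421, -0.0862, 0.2409]
tool_rot: [[0.394, 0.919, 0.0], [0.919, -0.394, -0.0], [-0.0, 0.0, -1.0]]
ft_force: [0.3, -0.2, 0.1]
grip_width: 0.0854
```

```bash
python3 - <<'E'
from h import *
s=env.observe(); print(s['time_s'],s['q'],s['position'],s['tool_rot'])
print(delta([.474,.246,.22],66.6))
E
```

```text
1.15 [-33.5917   0.8702 100.245    0.0015  78.859  -10.4195] [ 0.3421 -0.0862  0.2409] [[ 0.3935  0.9193  0.0004]
 [ 0.9193 -0.3935 -0.0002]
 [-0.0001  0.0004 -1.    ]]
[ 0.4763 -0.0126  0.0279  0.0001  0.      0.0013]
```

jog_arm(deltas=[0.476,-0.012,0.028,0,0,0,-1,0.476,-0.012,0.028,0,0,0,-1,0.476,-0.012,0.028,0,0,0,-1,0.476,-0.012,0.028,0,0,0,-1,0.476,-0.012,0.028,0,0,0,-1,0.476,-0.012,0.028,0,0,0,-1,0.476,-0.012,0.028,0,0,0,-1,0.476,-0.012,0.028,0,0,0,-1,0.476,-0.012,0.028,0,0,0,-1,0.476,-0.012,0.028,0,0,0,-1,0.476,-0.012,0.028,0,0,0,-1,0.476,-0.012,0.028,0,0,0,-1])

```text
time_s: 2.15
position: [0.4754, 0.2425, 0.2197]
tool_rot: [[0.398, 0.918, -0.001], [0.918, -0.398, -0.0], [-0.001, -0.001, -1.0]]
ft_force: [1.4, -0.7, -0.0]
grip_width: 0.085
```

```bash
python3 - <<'E'
from h import *
s,im=snap('wrist','wrist1'); print(s['time_s'],s['q'],s['position'],s['qvel'],s['ft_force'])
c=cam('wrist',s); print(proj(c,[.474,.246,.09]))
E
```

```text
2.15 [14.311  20.6966 78.0895 -0.0138 81.2625 37.7389] [0.4754 0.2425 0.2197] [-0.9682 -0.8191  0.3496  0.1295 -0.1072  0.0717] [ 1.3716 -0.7186 -0.0073]
[316.7702 191.5468]
```

View pics/wrist1.png

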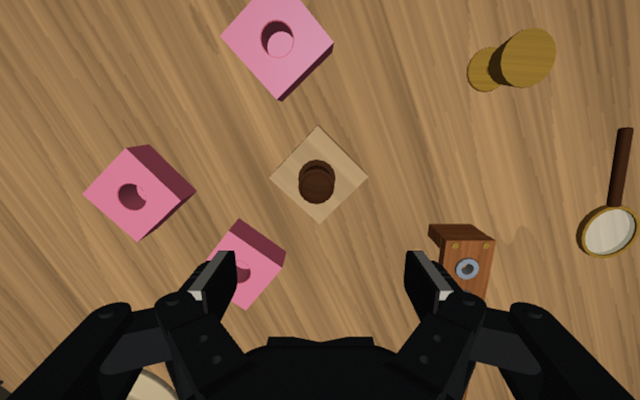

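The wrist view shows the dark finial at (317,181) in the pale block, with nothing near the fingers. I'll measure the block's top square and the finial's outline.

```bash
python3 - <<'E'
from h import *
im=cv2.imread('pics/wrist1.png'); s=env.observe(); c=cam('wrist',s)
hsv=cv2.cvtColor(im,cv2.COLOR_BGR2HSV)
print(hsv[178,290],hsv[205,320],hsv[100,200],hsv[184,317],hsv[167,317])
roi=np.zeros(im.shape[:2],np.uint8); roi[120:228,262:375]=1
dark=((hsv[...,2]<90)&(roi>0)).astype(np.uint8)
k=max(cv2.findContours(dark,0,1)[0],key=cv2.contourArea); print('dark',cv2.boundingRect(k),cv2.minEnclosingCircle(k),cv2.fitEllipse(k))
cv2.imwrite('pics/crop1.png',cv2.resize(im[115:235,250:385],None,fx=4.5,fy=4.5,interpolation=cv2.INTER_CUBIC))
E
```

```text
[ 17  99 172] [ 17  99 178] [ 16 123 155] [ 11 167  64] [ 10 189  31]
dark (299, 160, 36, 44) ((315.9046936035156, 181.45294189453125), 21.648799896240234) ((316.15557861328125, 181.31103515625), (35.82526779174805, 43.3831901550293), 3.756204843521118)
```

View pics/crop1.png

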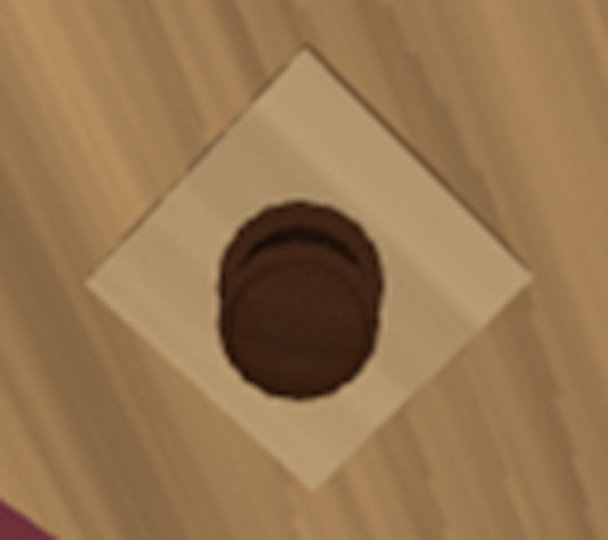

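```bash
python3 - <<'E'
from h import *
s=env.observe(); c=cam('wrist',s)
C=[ray(c,250+a/4.5,115+b/4.5,.045) for a,b in [(306,43),(533,277),(312,490),(85,283)]]
print(C[0]-C[1],C[1]-C[2],np.mean(C,0), (C[0]+C[2])/2,(C[1]+C[3])/2)
print('disc',ray(c,316.9,177.9,.050)); print('acorn',[ray(c,316.7,186,z) for z in (.085,.095)])
print('ring5',ray(c,467,268.5,.06))
ct=cam('top'); print(ray(ct,238,201.4,.045))
print(s['position'],delta([.4755,.2465,.085],66.6))
E
```

```text
[-0.0297  0.0749  0.    ] [0.0738 0.0304 0.    ] [0.4778 0.2499 0.045 ] [0.478  0.2502 0.045 ] [0.4777 0.2497 0.045 ]
disc [0.476  0.2507 0.05  ]
acorn [array([0.4758, 0.2497, 0.085 ]), array([0.4768, 0.2519, 0.095 ])]
ring5 [0.597  0.0809 0.06  ]
[0.4762 0.2461 0.045 ]
[0.4754 0.2421 0.2199] [ 0.0054 -0.0022  0.1799 -0.      0.0001 -0.0004]
```

```bash
python3 - <<'E'
from h import *
s=env.observe();print(delta([.4765,.2502,.12],66.6),delta([.4765,.2502,.049],66.6))
E
```

```text
[ 0.0105 -0.003   0.1332 -0.      0.0001 -0.0004] [ 0.0105 -0.003   0.2279 -0.      0.0001 -0.0004]
```

jog_arm(deltas=[0.0105,-0.003,0.05,0,0,-0.0004,-1,0.0105,-0.003,0.1,0,0,-0.0004,-1,0.0105,-0.003,0.1332,0,0,-0.0004,-1,0.0105,-0.003,0.165,0,0,-0.0004,-1,0.0105,-0.003,0.19,0,0,-0.0004,-1,0.0105,-0.003,0.21,0,0,-0.0004,-1,0.0105,-0.003,0.2279,0,0,-0.0004,-1,0.0105,-0.003,0.2279,0,0,-0.0004,-1,0.0105,-0.003,0.2279,0,0,-0.0004,-1])

```text
time_s: 2.95
position: [0.4768, 0.2502, 0.0493]
tool_rot: [[0.398, 0.918, -0.0], [0.918, -0.398, -0.0], [-0.0, -0.0, -1.0]]
ft_force: [-0.3, -0.2, 0.4]
grip_width: 0.0856
```

```bash
python3 - <<'E'
from h import *
s,im=snap('wrist','wrist2'); print(s['time_s'],s['position'],s['ft_force'])
E
```

```text
2.95 [0.4768 0.2502 0.0493] [-0.2793 -0.2292  0.4167]
```

View pics/wrist2.png

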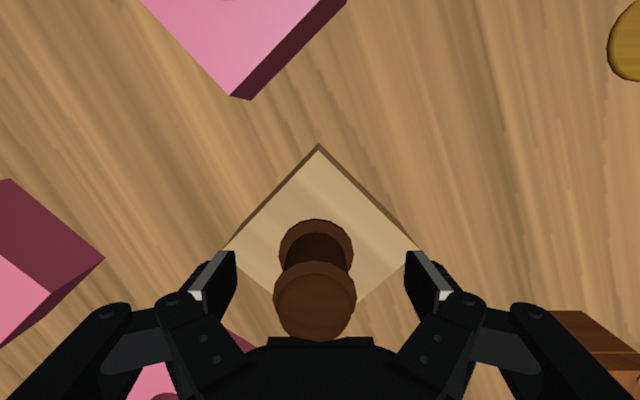

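The finial stands between the open pads, at (315,290) against a jaw centre of (320,·). Closing gently.

jog_arm(deltas=[0,0,0,0,0,0,0,0,0,0,0,0,0,0.2,0,0,0,0,0,0,0.4,0,0,0,0,0,0,1,0,0,0,0,0,0,1,0,0,0,0,0,0,1,0,0,0,0,0,0,1,0,0,0,0,0,0,1], grip_force=30)

```text
time_s: 3.67
position: [0.4765, 0.2515, 0.0499]
tool_rot: [[0.396, 0.918, 0.0], [0.918, -0.396, 0.001], [0.001, -0.0, -1.0]]
ft_force: [-4.4, 1.6, 9.4]
grip_width: 0.0313
```

```bash
python3 - <<'E'
from h import *
s,im=snap('wrist','wrist3'); print(s['time_s'],s['position'],s['ft_force'],s['grip_width'])
E
```

```text
3.6667 [0.4765 0.2515 0.0499] [-4.3849  1.5689  9.3622] 0.03129779306692021
```

View pics/wrist3.png

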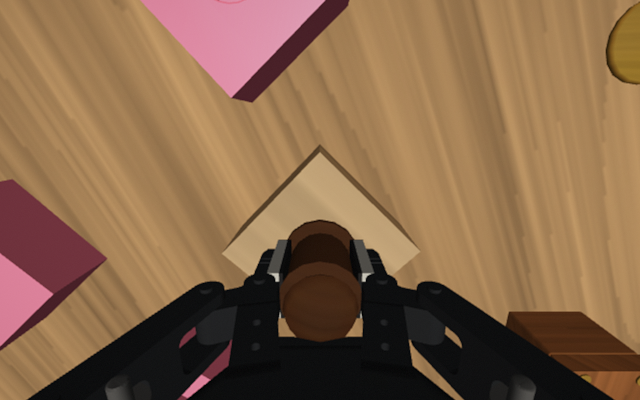

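Grip is at 31.3 mm, which fits the 32 mm stem. Lifting slowly.

jog_arm(deltas=[0,0,-0.002,0,0,0,1,0,0,-0.01,0,0,0,1,0,0,-0.03,0,0,0,1,0,0,-0.06,0,0,0,1,0,0,-0.1,0,0,0,1,0,0,-0.12,0,0,0,1,0,0,-0.12,0,0,0,1,0,0,-0.12,0,0,0,1])

```text
time_s: 4.38
position: [0.4769, 0.2511, 0.1394]
tool_rot: [[0.396, 0.918, 0.001], [0.918, -0.396, 0.0], [0.001, 0.001, -1.0]]
ft_force: [0.6, -0.3, -1.2]
grip_width: 0.0312
```

```bash
python3 - <<'E'
from h import *
s,im=snap('wrist','wrist4'); print(s['time_s'],s['position'],s['ft_force'],s['wrist_torque'],s['grip_width'])
s,im=snap('scene','scene4')
cv2.imwrite('pics/crop4.png',cv2.resize(cv2.imread('pics/scene4.png')[100:220,310:470],None,fx=5,fy=5,interpolation=cv2.INTER_CUBIC))
R=np.array([[.5233,-.0881],[.5416,-.0455],[.5597,-.004],[.578,.0382],[.5965,.081]])
print(np.polyfit(range(5),R,1))
E
```

```text
4.3833 [0.4769 0.2511 0.1394] [ 0.5787 -0.2526 -1.1734] [-0.0069  0.0328 -0.0454] 0.031228045701094297
[[ 0.0183  0.0422]
 [ 0.5233 -0.0881]]
```

View pics/wrist4.png

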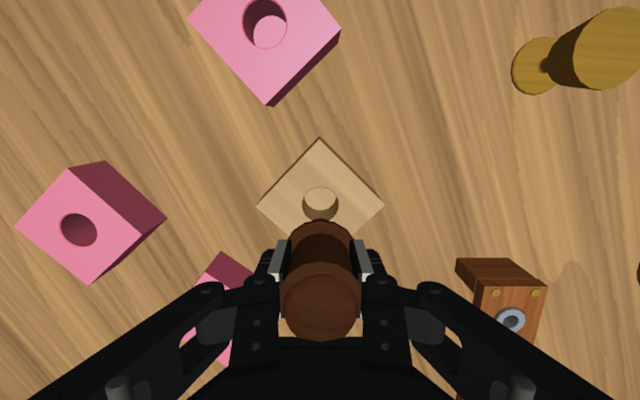

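View pics/crop4.png

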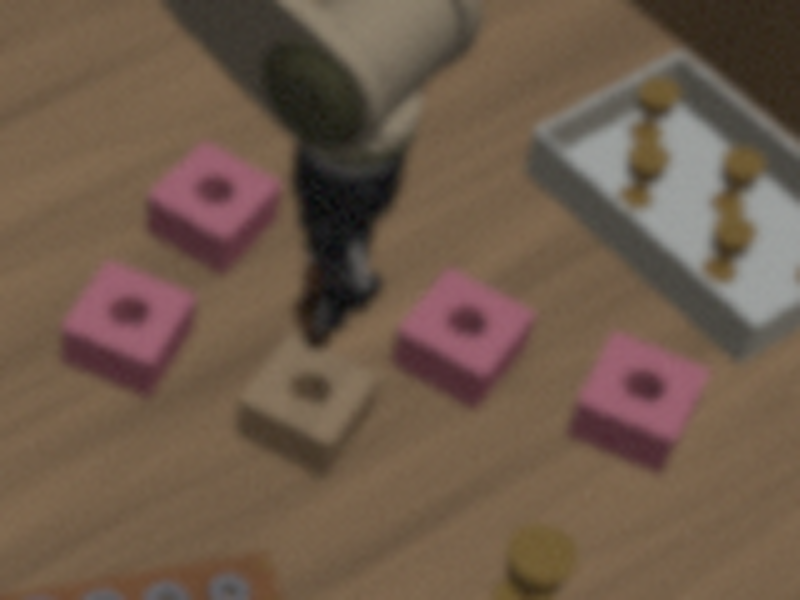

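The finial is held upright and the hole is empty. Next I'll measure where its axis sits relative to the TCP.

```bash
python3 - <<'E'
from h import *
im=cv2.imread('pics/wrist4.png')
cv2.imwrite('pics/crop5.png',cv2.resize(im[210:350,255:385],None,fx=4.2,fy=4.2,interpolation=cv2.INTER_CUBIC))
M=np.array(eyes.camera_params('wrist')['mount']); print(M)
E
```

```text
[[ 0.001  -0.9586 -0.2848  0.0731]
 [ 1.      0.0008  0.001   0.0004]
 [-0.0008 -0.2848  0.9586 -0.1433]
 [ 0.      0.      0.      1.    ]]
```

View pics/crop5.png

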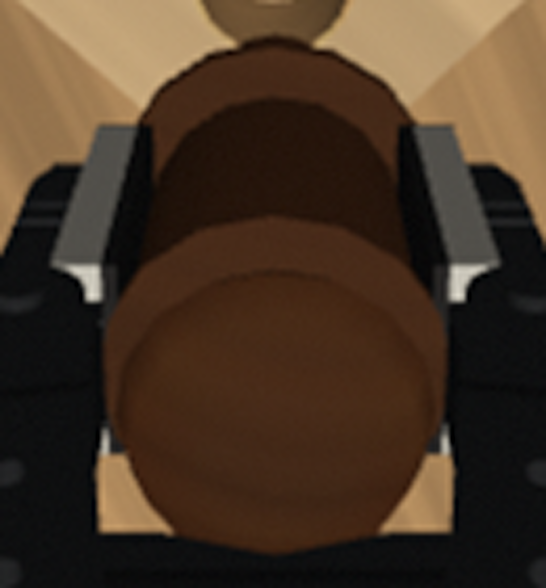

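```bash
python3 - <<'E'
from h import *
print(delta([.4995,-.143,.15],66.6))
E
```

```text
[-0.4699  0.2367 -0.0159 -0.0005  0.0004  0.0003]
```

jog_arm(deltas=[-0.01,0.005,-0.006,0,0,0,1,-0.035,0.018,-0.016,0,0,0,1,-0.075,0.038,-0.016,0,0,0,1,-0.13,0.065,-0.016,0,0,0,1,-0.18,0.09,-0.016,0,0,0,1,-0.23,0.116,-0.016,0,0,0,1,-0.28,0.141,-0.016,0,0,0,1,-0.33,0.166,-0.016,0,0,0,1,-0.38,0.191,-0.016,0,0,0,1,-0.42,0.212,-0.016,0,0,0,1,-0.45,0.227,-0.016,0,0,0,1,-0.47,0.237,-0.016,0,0,0,1])

```text
time_s: 5.48
position: [0.4996, -0.1464, 0.1502]
tool_rot: [[0.399, 0.917, -0.001], [0.917, -0.399, 0.0], [-0.0, -0.001, -1.0]]
ft_force: [0.3, -0.4, -0.9]
grip_width: 0.0314
```

jog_arm(deltas=[0,0,0,0,0,0,1,0,0,0,0,0,0,1,0,0,0,0,0,0,1])

```text
time_s: 5.73
position: [0.4998, -0.1424, 0.1506]
tool_rot: [[0.396, 0.918, -0.001], [0.918, -0.396, 0.001], [0.0, -0.001, -1.0]]
ft_force: [0.3, 0.5, -0.1]
grip_width: 0.031
```

```bash
python3 - <<'E'
from h import *
s,im=snap('wrist','wrist6'); c=cam('wrist',s); print(s['time_s'],s['position'],s['ft_force'],s['wrist_torque'],s['grip_width'],s['qvel'])
for r in np.array([[.5233,-.0881],[.5416,-.0455],[.5597,-.004],[.578,.0382],[.5965,.081]]): print(proj(c,[*r,.06]))
E
```

```text
5.7333 [ 0.4998 -0.1424  0.1506] [ 0.3148  0.4547 -0.1207] [0.0217 0.0145 0.0333] 0.03097649020260228 [ 1.0184 -0.3542 -0.0123  0.0325  0.04    0.079 ]
[319.6302 135.4522]
[319.5704  72.3422]
[319.8583   2.7648]
[320.0452 -77.6335]
[ 320.1733 -171.3537]
```

View pics/wrist6.png

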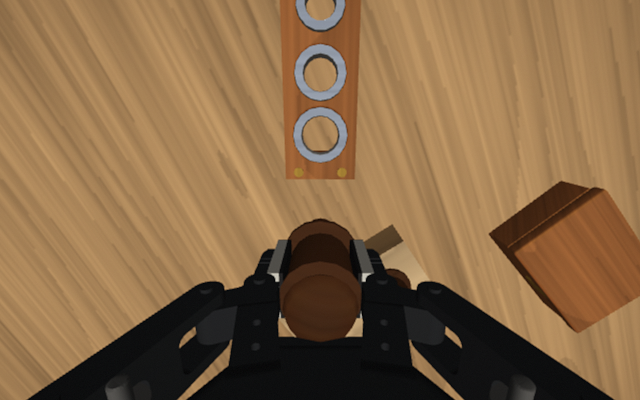

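The wrist view shows ring1 at (320,134) and ring2 at (320,72), within 1 px of the top-view prediction. I'll refine that against the finial as seen by the same camera.

```bash
python3 - <<'E'
from h import *
im=cv2.imread('pics/wrist6.png'); s=env.observe(); c=cam('wrist',s)
hsv=cv2.cvtColor(im,cv2.COLOR_BGR2HSV)
g=((hsv[...,0]>95)&(hsv[...,0]<130)&(hsv[...,2]>90)).astype(np.uint8); g[170:]=0
R=np.array(s['tool_rot'])
for k in cv2.findContours(g,0,cv2.CHAIN_APPROX_NONE)[0]:
    if cv2.contourArea(k)>800 and cv2.boundingRect(k)[1]>0:
        (u,v),ax,_=cv2.fitEllipse(k); X=ray(c,u,v,.06); print(u,v,ax,X,R.T@(X-s['position']))
# finial edges at disc rim
p=cv2.cvtColor(im,cv2.COLOR_BGR2HSV)[212:226,316:326,:]; print(p[:,5])
E
```

```text
319.81732177734375 134.32147216796875 (52.180419921875, 53.536842346191406) [ 0.5239 -0.087   0.06  ] [0.06   0.0004 0.0907]
319.85467529296875 72.19654083251953 (50.121910095214844, 54.9893913269043) [ 0.5419 -0.0451  0.06  ] [0.1056 0.0004 0.0907]
[[ 16 122 161]
 [ 16 121 162]
 [ 16 122 165]
 [ 16 121 167]
 [ 16 122 170]
 [ 16 124 168]
 [ 15 137 110]
 [  9 191  32]
 [ 11 203  34]
 [ 11 173  56]
 [ 11 163  72]
 [ 11 164  73]
 [ 11 171  70]
 [ 11 165  71]]
```

Moving over ring1 with the tenon end about 8 mm above it.

jog_arm(deltas=[0.01,0,0,0,0,0,1,0.03,0,0,0,0,0,1,0.06,0,0,0,0,0,1,0.075,0,0,0,0,0,1,0.0805,0,0.01,0,0,0,1,0.0805,0,0.035,0,0,0,1,0.0805,0,0.055,0,0,0,1,0.0805,0,0.0608,0,0,0,1,0.0805,0,0.0608,0,0,0,1,0.0805,0,0.0608,0,0,0,1])

```text
time_s: 6.62
position: [0.5243, -0.0877, 0.1056]
tool_rot: [[0.396, 0.918, 0.0], [0.918, -0.396, -0.0], [-0.0, 0.0, -1.0]]
ft_force: [-1.5, 0.2, 0.2]
grip_width: 0.0312
```

```bash
python3 - <<'E'
from h import *
s,im=snap('wrist','wrist7'); c=cam('wrist',s); print(s['time_s'],s['position'],s['ft_force'],s['grip_width'],s['qvel'])
R=np.array(s['tool_rot']); print(R)
for r in [[.5236,-.0876],[.542,-.0453]]: print(R.T@(np.array([*r,.06])-s['position']))
snap('scene','scene7'); snap('top','top7')
a=cv2.imread('pics/scene7.png')[170:250,280:380]; b=cv2.imread('pics/top7.png')[130:210,270:370]
cv2.imwrite('pics/crop7.png',cv2.resize(np.hstack([a,b]),None,fx=4,fy=4,interpolation=cv2.INTER_CUBIC))
E
```

```text
6.6167 [ 0.5243 -0.0877  0.1056] [-1.5092  0.2191  0.239 ] 0.03119767797879058 [-0.0677 -0.789  -0.7648  0.0475  0.0709  0.0308]
[[ 0.3964  0.9181  0.0001]
 [ 0.9181 -0.3964 -0.0001]
 [-0.0001  0.0001 -1.    ]]
[-0.0002 -0.0007  0.0456]
[ 0.046  -0.0006  0.0456]
```

View pics/wrist7.png

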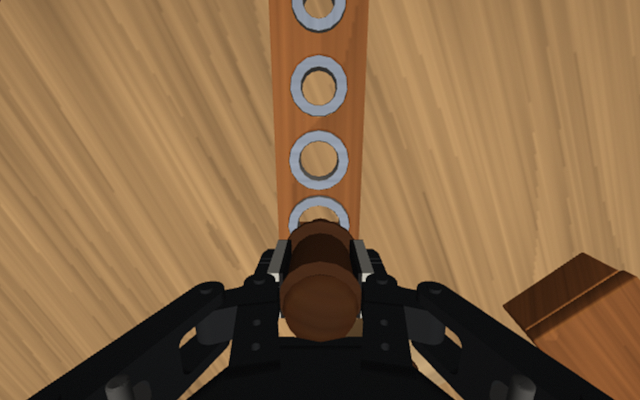

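View pics/crop7.png

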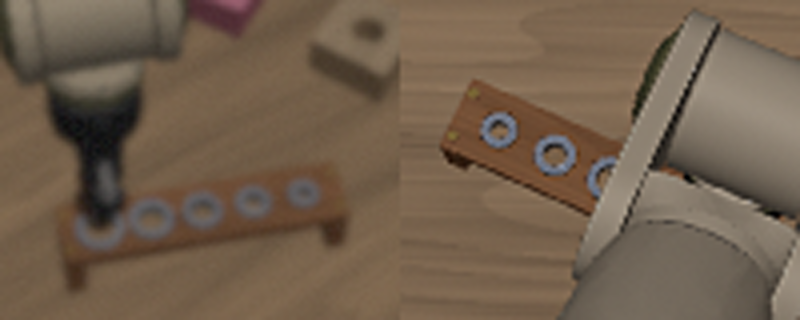

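```bash
cat >> h.py <<'E'
def rings(f,s,vmax):
    im=cv2.imread(f); c=cam('wrist',s); R=np.array(s['tool_rot'])
    hsv=cv2.cvtColor(im,cv2.COLOR_BGR2HSV)
    g=((hsv[...,0]>95)&(hsv[...,0]<130)&(hsv[...,2]>90)).astype(np.uint8); g[vmax:]=0; g[:,:250]=0; g[:,390:]=0
    for k in cv2.findContours(g,0,cv2.CHAIN_APPROX_NONE)[0]:
        b=cv2.boundingRect(k)
        if cv2.contourArea(k)>400 and b[1]>0 and b[1]+b[3]<vmax:
            (u,v),ax,_=cv2.fitEllipse(k); X=ray(c,u,v,.06); print('ring',round(u,1),round(v,1),X,'tool mm',1000*(R.T@(X-s['position'])))
E
python3 - <<'E'
from h import *
rings('pics/wrist7.png',env.observe(),193)
print(env.observe()['position'])
E
```

```text
ring 318.3 159.6 [ 0.5424 -0.0452  0.06  ] tool mm [46.1556 -0.621  46.1627]
ring 318.3 85.6 [ 0.5605 -0.0033  0.06  ] tool mm [91.8327 -0.5904 46.1636]
[ 0.5246 -0.0878  0.1062]
```

jog_arm(deltas=[0.0013,-0.0015,0,0,0,0,1,0.0013,-0.0015,0.004,0,0,0,1,0.0013,-0.0015,0.008,0,0,0,1,0.0013,-0.0015,0.011,0,0,0,1,0.0013,-0.0015,0.0125,0,0,0,1,0.0013,-0.0015,0.013,0,0,0,1,0.0013,-0.0015,0.0135,0,0,0,1,0.0013,-0.0015,0.014,0,0,0,1,0.0013,-0.0015,0.014,0,0,0,1])

```text
time_s: 7.52
position: [0.5236, -0.0862, 0.0949]
tool_rot: [[0.396, 0.918, 0.0], [0.918, -0.396, -0.0], [0.0, 0.0, -1.0]]
ft_force: [-0.1, -0.2, -0.9]
grip_width: 0.0314
```

```bash
python3 - <<'E'
from h import *
s=env.observe(); print(s['time_s'],s['position'],s['ft_force'],s['wrist_torque'])
E
```

```text
7.5167 [ 0.5236 -0.0862  0.0949] [-0.1338 -0.1887 -0.8567] [ 0.028  -0.0393  0.0122]
```

jog_arm(deltas=[0,0,0.001,0,0,0,1,0,0,0.002,0,0,0,1,0,0,0.003,0,0,0,1,0,0,0.004,0,0,0,1,0,0,0.0045,0,0,0,1])

```text
time_s: 7.93
position: [0.5235, -0.0862, 0.0913]
tool_rot: [[0.396, 0.918, -0.0], [0.918, -0.396, 0.0], [0.0, -0.0, -1.0]]
ft_force: [-0.3, 0.3, -1.3]
grip_width: 0.0311
```

jog_arm(deltas=[0,0,0.002,0,0,0,1,0,0,0.004,0,0,0,1,0,0,0.006,0,0,0,1,0,0,0.007,0,0,0,1])

```text
time_s: 8.27
position: [0.5234, -0.0862, 0.0859]
tool_rot: [[0.396, 0.918, -0.0], [0.918, -0.396, 0.0], [-0.0, -0.0, -1.0]]
ft_force: [0.0, -0.7, -0.7]
grip_width: 0.0312
```

jog_arm(deltas=[0,0,0.003,0,0,0,1,0,0,0.006,0,0,0,1,0,0,0.009,0,0,0,1,0,0,0.012,0,0,0,1,0,0,0.0145,0,0,0,1,0,0,0.0145,0,0,0,1,0,0,0.0145,0,0,0,1])

```text
time_s: 8.85
position: [0.5235, -0.0862, 0.0752]
tool_rot: [[0.396, 0.918, -0.0], [0.918, -0.396, 0.0], [-0.0, -0.0, -1.0]]
ft_force: [0.5, 0.4, -1.0]
grip_width: 0.0314
```

```bash
python3 - <<'E'
from h import *
s=env.observe(); print(s['time_s'],s['position'],s['ft_force'],s['wrist_torque'],s['tool_rot'])
snap('wrist','wrist8')
rings('pics/wrist8.png',s,193)
E
```

```text
8.85 [ 0.5235 -0.0862  0.0752] [ 0.547   0.4114 -0.9626] [ 0.0085 -0.0425  0.0213] [[ 0.3964  0.9181 -0.0002]
 [ 0.9181 -0.3964  0.0001]
 [-0.     -0.0002 -1.    ]]
ring 320.5 81.4 [ 0.5601 -0.0031  0.06  ] tool mm [90.7807  0.6949 15.2391]
```

View pics/wrist8.png

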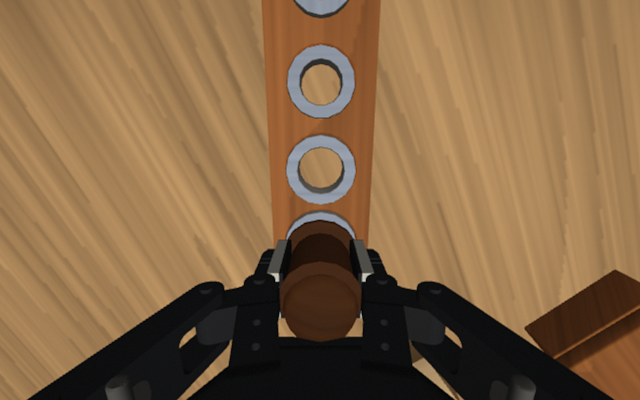

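Ring1 passed with no contact force: the tenon end is about 6 mm below the ring's underside. Rising and moving one pitch to ring2.

jog_arm(deltas=[0,0,-0.006,0,0,0,1,0,0,-0.02,0,0,0,1,0,0,-0.036,0,0,0,1,0,0,-0.04,0,0,0,1,0.01,0,-0.04,0,0,0,1,0.03,0,-0.04,0,0,0,1,0.05,0,-0.04,0,0,0,1,0.061,0,-0.04,0,0,0,1,0.061,0,-0.036,0,0,0,1,0.061,0,-0.032,0,0,0,1,0.061,0,-0.032,0,0,0,1,0.061,0,-0.032,0,0,0,1])

```text
time_s: 9.9
position: [0.5413, -0.0447, 0.0989]
tool_rot: [[0.397, 0.918, -0.001], [0.918, -0.397, 0.0], [-0.0, -0.001, -1.0]]
ft_force: [-0.5, 0.0, -0.5]
grip_width: 0.0308
```

```bash
python3 - <<'E'
from h import *
s=env.observe(); print(s['time_s'],s['position'],s['ft_force'],s['wrist_torque'])
snap('wrist','wrist9'); rings('pics/wrist9.png',s,193)
E
```

```text
9.9 [ 0.5413 -0.0447  0.0989] [-0.4684  0.0014 -0.5002] [-0.0081  0.0525 -0.0346]
ring 320.6 161.7 [ 0.5603 -0.0029  0.06  ] tool mm [45.8749  0.8513 38.9129]
ring 320.8 84.9 [0.5784 0.0389 0.06  ] tool mm [91.4679  0.8953 38.9027]
```

jog_arm(deltas=[0.0005,0,0.001,0,0,0,1,0.0005,0,0.0015,0,0,0,1,0.0005,0,0.002,0,0,0,1])

```text
time_s: 10.2
position: [0.5418, -0.0441, 0.0978]
tool_rot: [[0.397, 0.918, 0.0], [0.918, -0.397, -0.0], [-0.0, 0.0, -1.0]]
ft_force: [-0.0, -0.1, -0.6]
grip_width: 0.0317
```

jog_arm(deltas=[0,0,0.0005,0,0,0,1,0,0,0.001,0,0,0,1])

```text
time_s: 10.37
position: [0.5418, -0.0439, 0.0971]
tool_rot: [[0.396, 0.918, 0.0], [0.918, -0.396, -0.0], [0.0, 0.0, -1.0]]
ft_force: [-0.7, 0.2, -1.4]
grip_width: 0.0312
```

jog_arm(deltas=[0,0,0.0005,0,0,0,1,0,0,0.001,0,0,0,1])

```text
time_s: 10.53
position: [0.5418, -0.0439, 0.0963]
tool_rot: [[0.396, 0.918, 0.0], [0.918, -0.396, 0.0], [0.0, 0.0, -1.0]]
ft_force: [1.0, 0.1, -0.6]
grip_width: 0.0313
```

jog_arm(deltas=[0,0,0.0005,0,0,0,1,0,0,0.001,0,0,0,1])

```text
time_s: 10.7
position: [0.5418, -0.0439, 0.0956]
tool_rot: [[0.396, 0.918, 0.0], [0.918, -0.396, 0.0], [0.0, -0.0, -1.0]]
ft_force: [0.4, -0.1, -1.2]
grip_width: 0.0316
```

jog_arm(deltas=[0,0,0.0005,0,0,0,1,0,0,0.001,0,0,0,1])

```text
time_s: 10.87
position: [0.5418, -0.0439, 0.0948]
tool_rot: [[0.396, 0.918, 0.0], [0.918, -0.396, 0.0], [0.0, 0.0, -1.0]]
ft_force: [0.2, -0.3, -0.4]
grip_width: 0.0311
```

jog_arm(deltas=[0,0,0.0005,0,0,0,1,0,0,0.001,0,0,0,1])

```text
time_s: 11.03
position: [0.5418, -0.0439, 0.0941]
tool_rot: [[0.396, 0.918, -0.0], [0.918, -0.396, 0.0], [-0.0, -0.0, -1.0]]
ft_force: [-0.3, 0.1, -0.4]
grip_width: 0.0312
```

jog_arm(deltas=[0,0,0.0005,0,0,0,1,0,0,0.001,0,0,0,1])

```text
time_s: 11.2
position: [0.5418, -0.0439, 0.0933]
tool_rot: [[0.396, 0.918, -0.0], [0.918, -0.396, -0.0], [-0.0, -0.0, -1.0]]
ft_force: [-0.7, -0.2, -0.5]
grip_width: 0.0314
```

Past the chamfer with no contact, so it is inside ring2. Continuing down.

jog_arm(deltas=[0,0,0.001,0,0,0,1,0,0,0.002,0,0,0,1,0,0,0.003,0,0,0,1])

```text
time_s: 11.45
position: [0.5418, -0.0439, 0.091]
tool_rot: [[0.396, 0.918, 0.0], [0.918, -0.396, -0.0], [0.0, 0.0, -1.0]]
ft_force: [-0.6, -0.0, 0.0]
grip_width: 0.0312
```

jog_arm(deltas=[0,0,0.002,0,0,0,1,0,0,0.004,0,0,0,1,0,0,0.006,0,0,0,1])

```text
time_s: 11.7
position: [0.5418, -0.0439, 0.0864]
tool_rot: [[0.396, 0.918, -0.0], [0.918, -0.396, 0.0], [0.0, -0.0, -1.0]]
ft_force: [-0.0, -0.1, -0.6]
grip_width: 0.0313
```

jog_arm(deltas=[0,0,0.002,0,0,0,1,0,0,0.004,0,0,0,1,0,0,0.006,0,0,0,1])

```text
time_s: 11.95
position: [0.5418, -0.0439, 0.0819]
tool_rot: [[0.396, 0.918, -0.0], [0.918, -0.396, -0.0], [-0.0, -0.0, -1.0]]
ft_force: [1.3, 0.6, -1.0]
grip_width: 0.0311
```

jog_arm(deltas=[0,0,0.002,0,0,0,1,0,0,0.004,0,0,0,1,0,0,0.006,0,0,0,1,0,0,0.007,0,0,0,1,0,0,0.007,0,0,0,1])

```text
time_s: 12.37
position: [0.5417, -0.0439, 0.0767]
tool_rot: [[0.396, 0.918, -0.0], [0.918, -0.396, 0.0], [-0.0, -0.0, -1.0]]
ft_force: [0.0, -0.6, 0.4]
grip_width: 0.0313
```

jog_arm(deltas=[0,0,0.001,0,0,0,1,0,0,0.002,0,0,0,1,0,0,0.002,0,0,0,1])

```text
time_s: 12.62
position: [0.5418, -0.0439, 0.0752]
tool_rot: [[0.396, 0.918, -0.0], [0.918, -0.396, 0.0], [-0.0, -0.0, -1.0]]
ft_force: [0.2, -0.8, -0.7]
grip_width: 0.0314
```

jog_arm(deltas=[0,0,0.0005,0,0,0,1,0,0,0.001,0,0,0,1])

```text
time_s: 12.78
position: [0.5418, -0.0439, 0.0746]
tool_rot: [[0.396, 0.918, 0.0], [0.918, -0.396, -0.0], [0.0, 0.0, -1.0]]
ft_force: [0.2, 0.5, -0.5]
grip_width: 0.0313
```

jog_arm(deltas=[0,0,0.0005,0,0,0,1,0,0,0.001,0,0,0,1])

```text
time_s: 12.95
position: [0.5418, -0.0439, 0.0738]
tool_rot: [[0.396, 0.918, 0.0], [0.918, -0.396, 0.0], [0.0, 0.0, -1.0]]
ft_force: [0.4, 0.4, -0.6]
grip_width: 0.0313
```

```bash
python3 - <<'E'
from h import *
s=env.observe(); print(s['time_s'],s['position'],s['ft_force'],s['wrist_torque'])
snap('wrist','wrist10'); rings('pics/wrist10.png',s,193)
E
```

```text
12.95 [ 0.5418 -0.0439  0.0738] [ 0.4498  0.3599 -0.5859] [-0.0314  0.034   0.0033]
ring 320.5 81.5 [0.5784 0.039  0.06  ] tool mm [90.5687  0.7026 13.8464]
```

Ring2 also passed with no contact. Next is ring3.

jog_arm(deltas=[0,0,-0.006,0,0,0,1,0,0,-0.02,0,0,0,1,0,0,-0.036,0,0,0,1,0,0,-0.04,0,0,0,1,0.01,0,-0.04,0,0,0,1,0.03,0,-0.04,0,0,0,1,0.05,0,-0.04,0,0,0,1,0.0613,0,-0.04,0,0,0,1,0.0613,0,-0.036,0,0,0,1,0.0613,0,-0.0335,0,0,0,1,0.0613,0,-0.0335,0,0,0,1,0.0613,0,-0.0335,0,0,0,1])

```text
time_s: 14.0
position: [0.5598, -0.0022, 0.0986]
tool_rot: [[0.397, 0.918, -0.001], [0.918, -0.397, 0.0], [-0.0, -0.001, -1.0]]
ft_force: [-0.6, -0.8, -1.4]
grip_width: 0.0312
```

```bash
python3 - <<'E'
from h import *
s=env.observe(); print(s['time_s'],s['position'],s['ft_force'],s['wrist_torque'])
snap('wrist','wrist11'); rings('pics/wrist11.png',s,193)
E
```

```text
14.0 [ 0.5598 -0.0022  0.0986] [-0.6217 -0.7842 -1.3675] [-0.0025  0.0356  0.0037]
ring 320.6 162.4 [0.5786 0.0392 0.06  ] tool mm [45.449   0.8711 38.627 ]
ring 320.7 85.7 [0.5966 0.081  0.06  ] tool mm [91.0186  0.8495 38.6151]
```

jog_arm(deltas=[0,0,0.0005,0,0,0,1,0,0,0.001,0,0,0,1])

```text
time_s: 14.22
position: [0.56, -0.002, 0.0983]
tool_rot: [[0.397, 0.918, 0.0], [0.918, -0.397, -0.0], [0.0, 0.0, -1.0]]
ft_force: [-0.1, 0.5, -0.0]
grip_width: 0.0309
```

jog_arm(deltas=[0,0,0.0005,0,0,0,1,0,0,0.001,0,0,0,1])

```text
time_s: 14.38
position: [0.5601, -0.0018, 0.0975]
tool_rot: [[0.397, 0.918, 0.0], [0.918, -0.397, -0.0], [0.0, 0.0, -1.0]]
ft_force: [-0.4, -0.2, -0.6]
grip_width: 0.0312
```

jog_arm(deltas=[0,0,0.0005,0,0,0,1,0,0,0.0005,0,0,0,1])

```text
time_s: 14.55
position: [0.56, -0.0017, 0.097]
tool_rot: [[0.396, 0.918, -0.0], [0.918, -0.396, 0.0], [-0.0, -0.0, -1.0]]
ft_force: [0.1, -0.2, -0.9]
grip_width: 0.0309
```

jog_arm(deltas=[0,0,0.0005,0,0,0,1,0,0,0.0005,0,0,0,1])

```text
time_s: 14.72
position: [0.56, -0.0017, 0.0967]
tool_rot: [[0.396, 0.918, -0.0], [0.918, -0.396, 0.0], [0.0, -0.0, -1.0]]
ft_force: [0.2, 0.2, -0.1]
grip_width: 0.0313
```

jog_arm(deltas=[0,0,0.0005,0,0,0,1,0,0,0.0005,0,0,0,1])

```text
time_s: 14.88
position: [0.56, -0.0016, 0.0963]
tool_rot: [[0.396, 0.918, -0.0], [0.918, -0.396, -0.0], [-0.0, -0.0, -1.0]]
ft_force: [-0.7, 0.3, -0.3]
grip_width: 0.0311
```

jog_arm(deltas=[0,0,0.0005,0,0,0,1,0,0,0.0005,0,0,0,1])

```text
time_s: 15.05
position: [0.56, -0.0016, 0.0959]
tool_rot: [[0.396, 0.918, -0.0], [0.918, -0.396, 0.0], [-0.0, -0.0, -1.0]]
ft_force: [-0.7, -0.1, -0.6]
grip_width: 0.0315
```

jog_arm(deltas=[0,0,0.0005,0,0,0,1,0,0,0.0005,0,0,0,1])

```text
time_s: 15.22
position: [0.56, -0.0017, 0.0956]
tool_rot: [[0.396, 0.918, -0.0], [0.918, -0.396, 0.0], [0.0, -0.0, -1.0]]
ft_force: [-0.6, -0.3, -0.4]
grip_width: 0.0316
```

jog_arm(deltas=[0,0,0.0005,0,0,0,1,0,0,0.0005,0,0,0,1])

```text
time_s: 15.38
position: [0.5601, -0.0017, 0.0952]
tool_rot: [[0.396, 0.918, 0.0], [0.918, -0.396, -0.0], [-0.0, 0.0, -1.0]]
ft_force: [-0.1, -0.4, -0.5]
grip_width: 0.0314
```

jog_arm(deltas=[0,0,0.0005,0,0,0,1,0,0,0.001,0,0,0,1])

```text
time_s: 15.55
position: [0.5601, -0.0017, 0.0945]
tool_rot: [[0.396, 0.918, 0.0], [0.918, -0.396, -0.0], [-0.0, 0.0, -1.0]]
ft_force: [0.3, -1.2, 0.6]
grip_width: 0.0314
```

jog_arm(deltas=[0,0,0.0005,0,0,0,1,0,0,0.001,0,0,0,1])

```text
time_s: 15.72
position: [0.5601, -0.0017, 0.0937]
tool_rot: [[0.396, 0.918, 0.0], [0.918, -0.396, -0.0], [-0.0, 0.0, -1.0]]
ft_force: [0.4, -0.7, 0.1]
grip_width: 0.0311
```

jog_arm(deltas=[0,0,0.0005,0,0,0,1,0,0,0.001,0,0,0,1])

```text
time_s: 15.88
position: [0.5601, -0.0017, 0.093]
tool_rot: [[0.396, 0.918, 0.0], [0.918, -0.396, -0.0], [-0.0, 0.0, -1.0]]
ft_force: [-0.9, -0.2, -0.4]
grip_width: 0.0313
```

It enters ring3 freely too (end about 4 mm inside). Continuing right through.

jog_arm(deltas=[0,0,0.001,0,0,0,1,0,0,0.002,0,0,0,1,0,0,0.003,0,0,0,1])

```text
time_s: 16.13
position: [0.5601, -0.0018, 0.0907]
tool_rot: [[0.396, 0.918, 0.0], [0.918, -0.396, -0.0], [-0.0, 0.0, -1.0]]
ft_force: [-0.5, -1.8, 0.5]
grip_width: 0.0315
```

jog_arm(deltas=[0,0,0.0015,0,0,0,1,0,0,0.003,0,0,0,1,0,0,0.0045,0,0,0,1])

```text
time_s: 16.38
position: [0.5601, -0.0017, 0.0872]
tool_rot: [[0.396, 0.918, 0.0], [0.918, -0.396, -0.0], [-0.0, 0.0, -1.0]]
ft_force: [-0.1, -2.0, 0.2]
grip_width: 0.031
```

jog_arm(deltas=[0,0,0.0015,0,0,0,1,0,0,0.003,0,0,0,1,0,0,0.0045,0,0,0,1])

```text
time_s: 16.63
position: [0.5601, -0.0017, 0.0839]
tool_rot: [[0.396, 0.918, 0.0], [0.918, -0.396, -0.0], [-0.0, 0.0, -1.0]]
ft_force: [-0.5, -2.5, 1.7]
grip_width: 0.0313
```

jog_arm(deltas=[0,0,0.0015,0,0,0,1,0,0,0.003,0,0,0,1,0,0,0.0045,0,0,0,1])

```text
time_s: 16.88
position: [0.5601, -0.0017, 0.0805]
tool_rot: [[0.396, 0.918, 0.0], [0.918, -0.396, -0.0], [-0.0, 0.0, -1.0]]
ft_force: [-0.1, -1.6, -0.2]
grip_width: 0.0314
```

jog_arm(deltas=[0,0,0.0015,0,0,0,1,0,0,0.003,0,0,0,1,0,0,0.0045,0,0,0,1,0,0,0.0065,0,0,0,1,0,0,0.0065,0,0,0,1])

```text
time_s: 17.3
position: [0.56, -0.0017, 0.0754]
tool_rot: [[0.396, 0.918, -0.0], [0.918, -0.396, -0.0], [-0.0, -0.0, -1.0]]
ft_force: [0.2, -1.9, -2.4]
grip_width: 0.0314
```

Ring3 passed, with only a light rub of about 2 N along −y. Next is ring4.

jog_arm(deltas=[-0.0005,0,-0.006,0,0,0,1,-0.0005,0,-0.02,0,0,0,1,-0.0005,0,-0.035,0,0,0,1,-0.0005,0,-0.038,0,0,0,1,0.01,0,-0.038,0,0,0,1,0.03,0,-0.038,0,0,0,1,0.05,0,-0.038,0,0,0,1,0.0608,0,-0.038,0,0,0,1,0.0608,0,-0.034,0,0,0,1,0.0608,0,-0.0315,0,0,0,1,0.0608,0,-0.0315,0,0,0,1,0.0608,0,-0.0315,0,0,0,1])

```text
time_s: 18.3
position: [0.5778, 0.0397, 0.099]
tool_rot: [[0.397, 0.918, -0.001], [0.918, -0.397, 0.0], [-0.0, -0.001, -1.0]]
ft_force: [0.8, -0.6, -0.2]
grip_width: 0.0312
```

```bash
python3 - <<'E'
from h import *
s=env.observe(); print(s['time_s'],s['position'],s['ft_force'],s['wrist_torque'])
snap('wrist','wrist12'); rings('pics/wrist12.png',s,193)
E
```

```text
18.3 [0.5778 0.0397 0.099 ] [ 0.7883 -0.5922 -0.2224] [ 0.0056 -0.0063 -0.0427]
ring 320.7 161.8 [0.5968 0.0813 0.06  ] tool mm [45.7655  0.9444 38.9629]
```

View pics/wrist12.png

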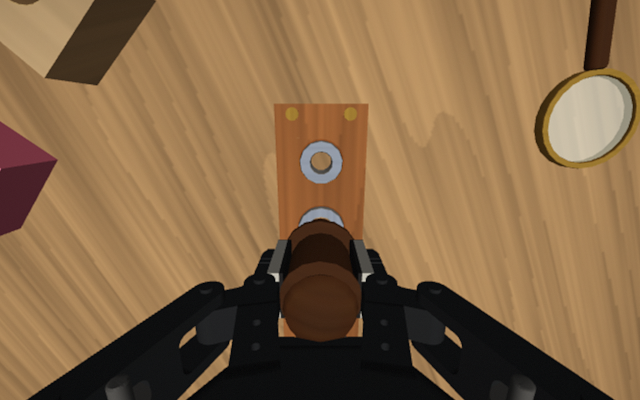

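The finial sits over ring4, with ring5 ahead at (321,162), the same offset as at the earlier rings. Feeling downward in sub-millimetre steps.

jog_arm(deltas=[0,0,0.0005,0,0,0,1,0,0,0.001,0,0,0,1])

```text
time_s: 18.52
position: [0.5781, 0.0398, 0.0987]
tool_rot: [[0.397, 0.918, 0.0], [0.918, -0.397, -0.0], [0.0, 0.0, -1.0]]
ft_force: [0.4, -0.6, 0.1]
grip_width: 0.0314
```

jog_arm(deltas=[0,0,0.0005,0,0,0,1,0,0,0.0008,0,0,0,1])

```text
time_s: 18.68
position: [0.5781, 0.0401, 0.098]
tool_rot: [[0.396, 0.918, 0.0], [0.918, -0.396, 0.0], [0.0, 0.0, -1.0]]
ft_force: [-0.0, -0.5, -1.0]
grip_width: 0.0312
```

jog_arm(deltas=[0,0,0.0003,0,0,0,1,0,0,0.0005,0,0,0,1])

```text
time_s: 18.85
position: [0.5781, 0.0402, 0.0976]
tool_rot: [[0.396, 0.918, -0.0], [0.918, -0.396, -0.0], [-0.0, -0.0, -1.0]]
ft_force: [-0.3, -0.0, -1.3]
grip_width: 0.0309
```

jog_arm(deltas=[0,0,0.0003,0,0,0,1,0,0,0.0005,0,0,0,1])

```text
time_s: 19.02
position: [0.5781, 0.0402, 0.0972]
tool_rot: [[0.396, 0.918, -0.0], [0.918, -0.396, 0.0], [0.0, -0.0, -1.0]]
ft_force: [-0.4, -0.3, -0.9]
grip_width: 0.0309
```

jog_arm(deltas=[0,0,0.0003,0,0,0,1,0,0,0.0004,0,0,0,1])

```text
time_s: 19.18
position: [0.5781, 0.0402, 0.097]
tool_rot: [[0.396, 0.918, 0.0], [0.918, -0.396, -0.0], [0.0, 0.0, -1.0]]
ft_force: [-0.7, 0.4, 0.1]
grip_width: 0.0315
```

jog_arm(deltas=[0,0,0.0003,0,0,0,1,0,0,0.0004,0,0,0,1])

```text
time_s: 19.35
position: [0.5782, 0.0402, 0.0969]
tool_rot: [[0.396, 0.918, 0.0], [0.918, -0.396, -0.0], [0.0, 0.0, -1.0]]
ft_force: [-0.9, -0.5, 2.7]
grip_width: 0.0314
```

Contact is beginning at TCP z 0.0969, exactly where the tenon end would meet the ring's top. Small further steps to confirm.

jog_arm(deltas=[0,0,0.0002,0,0,0,1,0,0,0.0002,0,0,0,1])

```text
time_s: 19.52
position: [0.5782, 0.0402, 0.0968]
tool_rot: [[0.396, 0.918, 0.0], [0.918, -0.396, -0.0], [0.0, 0.0, -1.0]]
ft_force: [-0.4, 0.7, 3.2]
grip_width: 0.0309
```

jog_arm(deltas=[0,0,0.0001,0,0,0,1,0,0,0.0002,0,0,0,1])

```text
time_s: 19.68
position: [0.5782, 0.0402, 0.0967]
tool_rot: [[0.396, 0.918, 0.0], [0.918, -0.396, -0.0], [0.0, 0.0, -1.0]]
ft_force: [-1.7, 1.0, 4.9]
grip_width: 0.0314
```

Firm stop at about 5 N with the TCP hardly moving. Ring4 stops the tenon, and the gripper alignment matched the rings that passed. So ring3 is the last that let it through, and I'm going back to it.

jog_arm(deltas=[0,0,-0.003,0,0,0,1,0,0,-0.008,0,0,0,1,-0.01,0,-0.009,0,0,0,1,-0.03,0,-0.009,0,0,0,1,-0.05,0,-0.009,0,0,0,1,-0.0613,0,-0.009,0,0,0,1,-0.0613,0,-0.006,0,0,0,1,-0.0613,0,-0.003,0,0,0,1,-0.0613,0,-0.003,0,0,0,1,-0.0613,0,-0.003,0,0,0,1])

```text
time_s: 20.52
position: [0.56, -0.0015, 0.0983]
tool_rot: [[0.396, 0.918, -0.0], [0.918, -0.396, 0.0], [0.0, -0.0, -1.0]]
ft_force: [0.0, -0.5, -0.0]
grip_width: 0.0312
```

jog_arm(deltas=[0,0,0,0,0,0,1,0,0,0,0,0,0,1,0,0,0,0,0,0,1])

```text
time_s: 20.77
position: [0.56, -0.0017, 0.0986]
tool_rot: [[0.396, 0.918, 0.0], [0.918, -0.396, -0.0], [0.0, 0.0, -1.0]]
ft_force: [0.4, 0.4, -0.8]
grip_width: 0.0313
```

jog_arm(deltas=[-0.0003,0,0.001,0,0,0,1,-0.0003,0,0.002,0,0,0,1])

```text
time_s: 20.93
position: [0.5598, -0.0021, 0.0971]
tool_rot: [[0.396, 0.918, 0.0], [0.918, -0.396, -0.0], [0.0, 0.0, -1.0]]
ft_force: [-1.0, -0.2, -1.1]
grip_width: 0.0313
```

jog_arm(deltas=[0,0,0.0005,0,0,0,1,0,0,0.001,0,0,0,1])

```text
time_s: 21.1
position: [0.5598, -0.0022, 0.0963]
tool_rot: [[0.396, 0.918, -0.0], [0.918, -0.396, 0.0], [-0.0, -0.0, -1.0]]
ft_force: [-0.2, 0.1, -1.4]
grip_width: 0.0314
```

jog_arm(deltas=[0,0,0.0005,0,0,0,1,0,0,0.0008,0,0,0,1])

```text
time_s: 21.27
position: [0.5598, -0.0023, 0.0957]
tool_rot: [[0.396, 0.918, -0.0], [0.918, -0.396, 0.0], [-0.0, -0.0, -1.0]]
ft_force: [1.1, 0.0, -0.1]
grip_width: 0.0313
```

jog_arm(deltas=[0,0,0.0005,0,0,0,1,0,0,0.0008,0,0,0,1])

```text
time_s: 21.43
position: [0.5598, -0.0022, 0.0951]
tool_rot: [[0.396, 0.918, -0.0], [0.918, -0.396, 0.0], [0.0, -0.0, -1.0]]
ft_force: [-0.1, 0.6, 0.0]
grip_width: 0.0314
```

jog_arm(deltas=[0,0,0.0005,0,0,0,1,0,0,0.0008,0,0,0,1])

```text
time_s: 21.6
position: [0.5598, -0.0022, 0.0945]
tool_rot: [[0.396, 0.918, 0.0], [0.918, -0.396, 0.0], [0.0, -0.0, -1.0]]
ft_force: [0.2, -0.2, -0.6]
grip_width: 0.0316
```

In ring3 again with no lateral force. Continuing down toward the collar seat, expected near TCP z 0.073.

jog_arm(deltas=[0,0,0.001,0,0,0,1,0,0,0.002,0,0,0,1,0,0,0.003,0,0,0,1,0,0,0.004,0,0,0,1])

```text
time_s: 21.93
position: [0.5598, -0.0022, 0.0914]
tool_rot: [[0.396, 0.918, -0.0], [0.918, -0.396, 0.0], [0.0, -0.0, -1.0]]
ft_force: [0.2, -0.7, -0.2]
grip_width: 0.0317
```

jog_arm(deltas=[0,0,0.0015,0,0,0,1,0,0,0.003,0,0,0,1,0,0,0.0045,0,0,0,1,0,0,0.006,0,0,0,1])

```text
time_s: 22.27
position: [0.5598, -0.0022, 0.0869]
tool_rot: [[0.396, 0.918, -0.0], [0.918, -0.396, 0.0], [-0.0, -0.0, -1.0]]
ft_force: [-0.2, -0.3, -0.1]
grip_width: 0.0311
```

jog_arm(deltas=[0,0,0.0015,0,0,0,1,0,0,0.003,0,0,0,1,0,0,0.0045,0,0,0,1,0,0,0.006,0,0,0,1])

```text
time_s: 22.6
position: [0.5598, -0.0022, 0.0824]
tool_rot: [[0.396, 0.918, -0.0], [0.918, -0.396, 0.0], [-0.0, -0.0, -1.0]]
ft_force: [-0.7, 0.2, -1.0]
grip_width: 0.0314
```

jog_arm(deltas=[0,0,0.0015,0,0,0,1,0,0,0.003,0,0,0,1,0,0,0.0045,0,0,0,1,0,0,0.006,0,0,0,1,0,0,0.0075,0,0,0,1,0,0,0.0075,0,0,0,1])

```text
time_s: 23.1
position: [0.5597, -0.0022, 0.0767]
tool_rot: [[0.396, 0.918, -0.0], [0.918, -0.396, 0.0], [-0.0, -0.0, -1.0]]
ft_force: [0.4, -0.3, -1.2]
grip_width: 0.0309
```

jog_arm(deltas=[0,0,0.001,0,0,0,1,0,0,0.002,0,0,0,1,0,0,0.0025,0,0,0,1])

```text
time_s: 23.35
position: [0.5598, -0.0022, 0.075]
tool_rot: [[0.396, 0.918, -0.0], [0.918, -0.396, 0.0], [0.0, -0.0, -1.0]]
ft_force: [-0.5, 1.1, -1.6]
grip_width: 0.0315
```

jog_arm(deltas=[0,0,0.0005,0,0,0,1,0,0,0.001,0,0,0,1])

```text
time_s: 23.52
position: [0.5598, -0.0022, 0.0743]
tool_rot: [[0.396, 0.918, 0.0], [0.918, -0.396, -0.0], [0.0, 0.0, -1.0]]
ft_force: [-0.4, -0.5, -0.7]
grip_width: 0.0313
```

jog_arm(deltas=[0,0,0.0003,0,0,0,1,0,0,0.0005,0,0,0,1])

```text
time_s: 23.68
position: [0.5598, -0.0022, 0.0739]
tool_rot: [[0.396, 0.918, -0.0], [0.918, -0.396, 0.0], [0.0, -0.0, -1.0]]
ft_force: [-0.5, -0.1, -0.3]
grip_width: 0.031
```

jog_arm(deltas=[0,0,0.0003,0,0,0,1,0,0,0.0004,0,0,0,1])

```text
time_s: 23.85
position: [0.5598, -0.0022, 0.0736]
tool_rot: [[0.396, 0.918, -0.0], [0.918, -0.396, -0.0], [-0.0, -0.0, -1.0]]
ft_force: [0.4, -0.2, -0.5]
grip_width: 0.0314
```

jog_arm(deltas=[0,0,0.0003,0,0,0,1,0,0,0.0004,0,0,0,1])

```text
time_s: 24.02
position: [0.5598, -0.0022, 0.0733]
tool_rot: [[0.396, 0.918, -0.0], [0.918, -0.396, 0.0], [-0.0, -0.0, -1.0]]
ft_force: [0.0, -0.8, -0.4]
grip_width: 0.0313
```

jog_arm(deltas=[0,0,0.0003,0,0,0,1,0,0,0.0004,0,0,0,1])

```text
time_s: 24.18
position: [0.5598, -0.0022, 0.073]
tool_rot: [[0.396, 0.918, -0.0], [0.918, -0.396, -0.0], [-0.0, -0.0, -1.0]]
ft_force: [0.6, -0.0, -1.5]
grip_width: 0.0311
```

jog_arm(deltas=[0,0,0.0002,0,0,0,1,0,0,0.0003,0,0,0,1])

```text
time_s: 24.35
position: [0.5598, -0.0022, 0.0729]
tool_rot: [[0.396, 0.918, 0.0], [0.918, -0.396, -0.0], [0.0, 0.0, -1.0]]
ft_force: [-1.2, 0.2, 0.6]
grip_width: 0.0312
```

jog_arm(deltas=[0,0,0.0002,0,0,0,1,0,0,0.0003,0,0,0,1])

```text
time_s: 24.52
position: [0.5598, -0.0022, 0.0729]
tool_rot: [[0.396, 0.918, 0.0], [0.918, -0.396, -0.0], [0.0, 0.0, -1.0]]
ft_force: [-1.8, 0.2, 4.6]
grip_width: 0.0313
```

jog_arm(deltas=[0,0,0.0002,0,0,0,1,0,0,0.0003,0,0,0,1])

```text
time_s: 24.68
position: [0.5598, -0.0022, 0.0729]
tool_rot: [[0.396, 0.918, 0.0], [0.918, -0.396, -0.0], [0.0, 0.0, -1.0]]
ft_force: [-1.9, -0.7, 7.5]
grip_width: 0.0315
```

The collar seated at TCP z 0.0729, as predicted, so the tenon is 21 mm. I'll ease the pressure, then open slowly.

jog_arm(deltas=[0,0,-0.0002,0,0,0,1,0,0,-0.0004,0,0,0,1,0,0,-0.0004,0,0,0,0.2,0,0,-0.0004,0,0,0,0.1,0,0,-0.0004,0,0,0,0,0,0,-0.0004,0,0,0,-0.3,0,0,-0.0004,0,0,0,-0.6,0,0,-0.0004,0,0,0,-1,0,0,-0.0004,0,0,0,-1,0,0,-0.0004,0,0,0,-1,0,0,-0.0004,0,0,0,-1])

```text
time_s: 25.6
position: [0.5598, -0.0022, 0.0726]
tool_rot: [[0.396, 0.918, 0.0], [0.918, -0.396, 0.0], [0.0, -0.0, -1.0]]
ft_force: [0.2, 0.6, -0.2]
grip_width: 0.0851
```

```bash
python3 - <<'E'
from h import *
s,_=snap('wrist','wrist13'); print(s['time_s'],s['position'],s['ft_force'],s['grip_width'])
E
```

```text
25.6 [ 0.5598 -0.0022  0.0726] [ 0.1775  0.5966 -0.1625] 0.08513210808282981
```

View pics/wrist13.png

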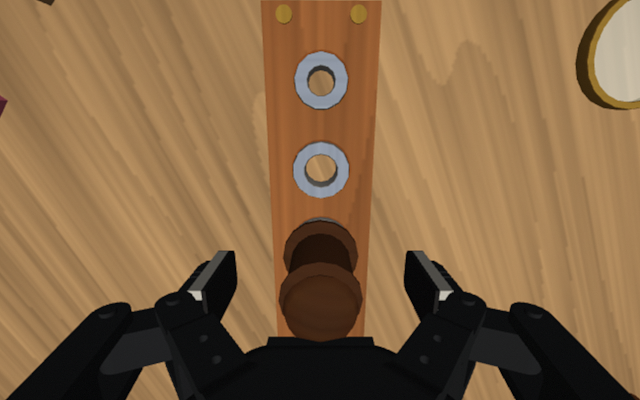

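The finial at (320,280) stands free and upright in ring3, with both pads clear. Retreating straight up.

jog_arm(deltas=[0,0,-0.01,0,0,0,-1,0,0,-0.03,0,0,0,-1,0,0,-0.07,0,0,0,-1,0,0,-0.12,0,0,0,-1,0,0,-0.17,0,0,0,-1,0,0,-0.2,0,0,0,-1,-0.03,0,-0.2,0,0,0,-1,-0.07,0,-0.2,0,0,0,-1,-0.07,0,-0.2,0,0,0,-1,-0.07,0,-0.2,0,0,0,-1,-0.07,0,-0.2,0,0,0,-1])

```text
time_s: 26.57
position: [0.539, -0.0502, 0.223]
tool_rot: [[0.397, 0.918, 0.0], [0.918, -0.397, 0.0], [0.0, 0.0, -1.0]]
ft_force: [0.2, 0.0, 0.2]
grip_width: 0.0853
```

```bash
python3 - <<'E'
from h import *
s,_=snap('wrist','wrist14'); print(s['time_s'],s['position'],s['ft_force'])
snap('scene','scene14')
a=cv2.resize(cv2.imread('pics/wrist14.png')[0:220,200:440],None,fx=1.6,fy=1.6); b=cv2.resize(cv2.imread('pics/scene14.png')[180:268,280:380],None,fx=4,fy=4,interpolation=cv2.INTER_CUBIC)
cv2.imwrite('pics/crop14.png',np.hstack([a,b]))
E
```

```text
26.5667 [ 0.539  -0.0502  0.223 ] [0.1642 0.033  0.2435]
```

View pics/crop14.png

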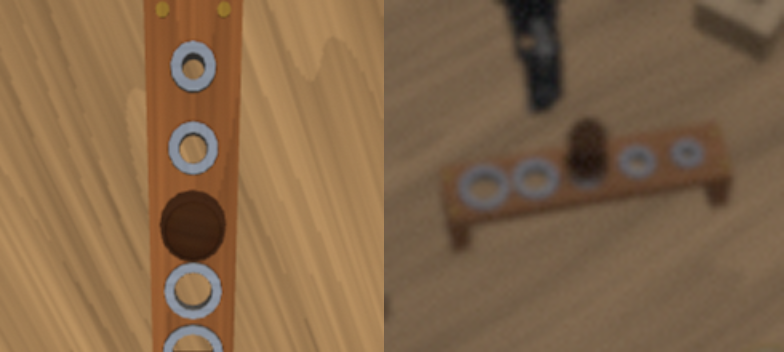

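View pics/scene14.png

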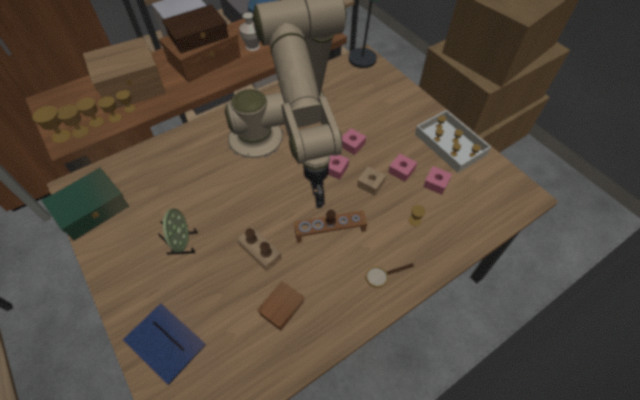

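Both views show the finial upright in the middle ring, ring3, at (331,217) in the scene view. The gripper is clear, and the other two finials, the jade disc, the goblet and the box are where they were. Handing in.

```bash
python3 -c "
from h import *
print(close_job())"
```

```text
the job is handed in; nothing more can be done
None
```

The tenon is 21 mm across, and the finial now stands upright in ring3 with its collar resting on the ring.

- **Sizing:** I took the finial from the pale single-hole block and passed its tenon right through ring1, ring2 and ring3. Rings 1 and 2 showed no contact. Ring3 gave only a light side rub of about 2 N.
- **Stop:** Ring4 stopped the tenon with its end at the ring's top face, at about 5 N. I did not force it or try ring5.
- **Placing:** Back in ring3, the collar stopped the finial at the expected height, peaking at about 7.5 N. That confirms 21 mm, because the collar of the 17 mm tenon would have dropped through. I eased the pressure before letting go.

**Last checks:** The wrist and scene pictures show the finial standing upright in ring3 with the gripper clear and reading no force. The other finials, jade disc, goblet and box appear unmoved. The job was handed in at about 26.6 s.

One reading stood out: closing the gripper on the finial in its block pushed it down with about 9 N, still under the 20 N limit. No final check failed or disagreed.

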